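Wind the tube rack up to the end stop

ROBOT

A 6-joint arm with a two-finger parallel gripper is mounted at the origin on the work surface. World frame = base frame: x ahead of the robot, y to its left, z up, the work surface at z = 0. Lengths are in m, angles in rad, forces in N, time in s.
With the tool pointing down it reaches from about 0.3 to 0.775 m from the base axis. Payload 14.6 kg.
Tool frame: the origin (TCP) lies midway between the tips of the shut fingers; the grasp point (between the pads) lies 19 mm behind it; z points along the fingers, y is the direction in which the jaws open and shut (so a half turn about z gives the same grasp; the last joint's range is limited). The gripper opens to 94 mm and grips with 3 to 60 N. Pads are 16 mm wide; open, the fingers measure 119 mm over their backs; the gripper's body (75 mm by 177 mm) begins 78 mm behind the grasp point.
Start: joints at [-1.221, 0.3, 1.521, -0, 1.321, -0.067], TCP at [0.223, -0.503, 0.205] pointing down, gripper open.
Joint ranges: [-3.03, 3.03], [-0.79, 2.21], [0.23, 2.52], [-1.04, 4.18], [0, 3.07], [-2.55, 2.55]. Speed limits (rad/s): [2.22, 2.22, 2.57, 3.14, 3.14, 3.14].

INTERFACE

Orientations are given as a 3x3 rotation matrix whose columns are the frame's x, y, z axes.
In Python, from workcell import r gives the robot as it stands.
- The arm moves only by the shell command python3 -m pendant 'ROWS' [FORCE]. ROWS is text: rows parted by semicolons, each of 7 numbers parted by spaces: the turn, a rotation vector about the world's x, y, z in rad, then the shift along the world's x, y, z in mm, then the closure, from 0 (fully open) to 1 (shut). In form: wx wy wz tx ty tz fingers; .... A call has 1 to 10 rows; each row shifts and turns the commanded pose from where the row before left it; what a row does not reach is not made up. A row lasts 1/10 s, in which the tool goes at most 50 mm and 8.59 degrees, less where a joint would pass 70% of its speed; a pose out of reach is approached as far as the arm can. A call is refused whole if a number of a shift passes 50 or a number of a turn 0.15, either way. A call with a gripper value outside its range is refused whole. The fingers move at their own pace and stop on an object; FORCE is the grip in N (left out, the last holds). Time passes only in rows, so rows that do not move let the fingers close. It gives the time, the measured TCP pose, the force and the opening at its end, in the units of the state.
- r.observe(): the state, without advancing time (a new reading comes with each control period).
- r.capture(name): name is "scene" or "top"; returns the picture (384x512x3 uint8, blue, green, red); there is no depth.
- r.camera_params(name): a dict with "mtx" (3x3 intrinsics, pixels), "distortion" ([k1, k2, p1, p2, k3] as OpenCV has them; the pictures are not rectified), "camera_from_world" (4x4, takes a point from world to camera coordinates). Camera axes: x right, y up, looking along -z (the intrinsics and any distortion apply to the point x, -y, -z); pixel columns grow to the right and rows downward; lengths in m; the calibration is good to about 2 mm. A picture is of the moment at which its call begins. camera_params takes no time and is no camera call.
- r.finish_job(): hands the job in, once; it reports no verdict.
Trained networks look in the newest picture that a camera, given by its name, has taken for a name from the list of things; names that differ only in an ending like _2 or _b are one class to them, and where a whole thing is asked for, a point or a joint stands for the part that bears it (a point fixed in the world has none). Each returns a list of dicts, best first, with "p" (0 to 1); they miss things now and then, are a little off and sometimes report something else, mostly with a low value. They report only what shows in the picture. A call takes as long as a camera call.
- r.find_in(camera, thing): "bbox" ([centre column, centre row, width, height] as shares, 0 to 1, of the picture: columns of its width, rows of its height, round what is visible of it).
- r.outline_of(camera, thing): "region" (384x512 bool, what is visible of it) and "bbox" ([centre column, centre row, width, height] as shares, 0 to 1, of the picture: columns of its width, rows of its height, round what is visible of it).
- r.place_of(camera, thing): "position" ([row, column] as shares, 0 to 1, of the picture: columns of its width, rows of its height: a listed point, or the origin of a listed thing).
The state is a dict: "time_s": time; "qpos": joint angles; "qvel": joint speeds; "joint_torque": joint torques, N m; "eef_pos": TCP position; "tcp_rot": TCP orientation; "force": force on the tool from outside, world axes, zero at the start; "ft_torque": the same for the moment, N m; "finger_gap": opening from 0.0 (shut) to 1.0 (fully open).
Only numpy, scipy, OpenCV 4.12 (cv2) and the standard library are available. Lean on these libraries where they do the work, as an engineer would, in place of code of your own. Each camera call takes 0.05 s, during which the arm holds its last target. There are 200 camera calls.

TASK

Two hand-wound plate stages stand on the lab bench, one carrying a rack of tubes and one empty. Wind the handwheel of the stage with the tubes until its carriage rests against the end stop, then let go; move that carriage only by its wheel, and leave the empty stage's carriage where it is.

Things in the scene. Friction and masses are not known exactly. Their poses are not given: they have to be found in the camera images.
- stage_a: Stage with the tubes: fixed white base, 375 x 150 x 40 mm. Origin on the bench under its handwheel's vertical axis; x runs along the rails from wheel to end stop, z up. Wheel: disc 72 mm in radius, top 102 mm, hub top 110 mm above the bench. End stop: aluminium bar at the far end, bumper faces at x = 285 mm. Clockwise winding (seen from above) drives the carriage to +x, 20 mm per radian.
- carriage_a: Aluminium carriage with a white rack of capped tubes fixed on it; 100 mm along the rails, 132 mm across, tube tops 96 mm above the bench. Origin: centre of its underside, 48 mm above the bench, axes as stage_a. In stage_a's frame it starts at x = 150 to 190 mm and touches the stop at x = 235 mm (front edge 50 mm ahead of its origin).
- knob_a (a point): Black upright crank knob on that stage's wheel, 55 mm from the wheel's axis: a cylinder 22 mm in diameter, 98 to 158 mm above the bench, spinning freely on its own pin. The point is on its axis, 134 mm above the bench; its rotation means nothing. It takes 2 to 4 N to wind and stays where it is left; at the stop it turns no farther.
- carriage_b: Empty carriage of the other, otherwise identical stage: a bare aluminium tray of the same outline with a low rim, no rack. Origin: centre of its underside, 48 mm above the bench. It must stay where it is.

How it is judged:
At the end, for the whole second after the job is handed in: The carriage with the tube rack is at rest against its end stop (gap under 3 mm) (x of carriage_a in the frame of stage_a above 0.232 m and linear speed of carriage_a below 0.01 m/s); the robot touches nothing.
It fails at once if the empty stage's carriage is moved by more than 6 mm (distance of carriage_b from where it was at the start of the episode above 0.006 m).
It fails at once if the robot pushes on the carriage or its tube rack (more than 2 N) (contact force between the arm and carriage_a above 2 N).
It fails at once if the fingers push on the carriage or its tube rack (more than 2 N) (contact force between the fingers and carriage_a above 2 N).
It also fails if it takes over 35 s, if anything falls off the work surface, if the arm or the gripper's body presses on something with over 40 N, if the wrist force passes 120 N, or if a joint passes its speed limit or range.

## Working session

There is one attempt and no reset: what is moved stays moved. The work goes in short steps, Python scripts to look and compute and a shell command to move; the robot and the scene stay as the last step left them, time stands still between calls to the robot, and variables do not carry over. Pictures are saved under pics/ and viewed, on a budget of 10 in all, crops included, one or two more only if the job needs it, and the job is handed in when it is done.

```bash
mkdir -p pics; cat > h.py <<'E'
import numpy as np, cv2
from workcell import r
def ray(cam,u,v):
    p=r.camera_params(cam);K=np.array(p["mtx"]);D=np.array(p["distortion"]);T=np.array(p["camera_from_world"])
    x,y=cv2.undistortPoints(np.array([[[u,v]]],float),K,D)[0,0]
    R=T[:3,:3];return -R.T@T[:3,3], R.T@np.array([x,-y,-1.])
def at(cam,u,v,z):
    c,d=ray(cam,u,v);return c+d*(z-c[2])/d[2]
def px(cam,P):
    p=r.camera_params(cam);T=np.array(p["camera_from_world"]);q=T[:3,:3]@P+T[:3,3]
    return cv2.projectPoints(np.array([[q[0],-q[1],-q[2]]]),np.zeros(3),np.zeros(3),np.array(p["mtx"]),np.array(p["distortion"]))[0].ravel()
E
python3 - <<'E'
from h import *
for c in("scene","top"):
    im=r.capture(c);cv2.imwrite(f"pics/{c}0.png",im)
    for t,z in(("stage_a",0),("carriage_a",.048),("knob_a",.134),("carriage_b",.048)):
        for d in r.place_of(c,t)[:3]:
            v,u=d["position"];u*=512;v*=384
            print(c,t,round(d["p"],2),round(u),round(v),at(c,u,v,z).round(3))
print(r.observe()["time_s"])
E
```

```text
scene stage_a 0.78 208 179 [ 0.493 -0.188  0.   ]
scene carriage_a 0.83 308 275 [0.684 0.186 0.048]
scene carriage_a 0.7 176 214 [ 0.668 -0.173  0.048]
scene carriage_a 0.21 211 179 [ 0.527 -0.153  0.048]
scene knob_a 0.73 194 159 [ 0.549 -0.18   0.134]
scene carriage_b 0.83 308 275 [0.684 0.186 0.048]
scene carriage_b 0.7 176 214 [ 0.668 -0.173  0.048]
scene carriage_b 0.21 211 179 [ 0.527 -0.153  0.048]
top stage_a 0.8 340 233 [ 0.477 -0.184  0.   ]
top carriage_a 0.98 191 155 [0.681 0.192 0.048]
top carriage_a 0.94 334 156 [ 0.671 -0.167  0.048]
top knob_a 0.5 351 206 [ 0.54  -0.188  0.134]
top carriage_b 0.98 191 155 [0.681 0.192 0.048]
top carriage_b 0.94 334 156 [ 0.671 -0.167  0.048]
0.5
```

View pics/top0.png

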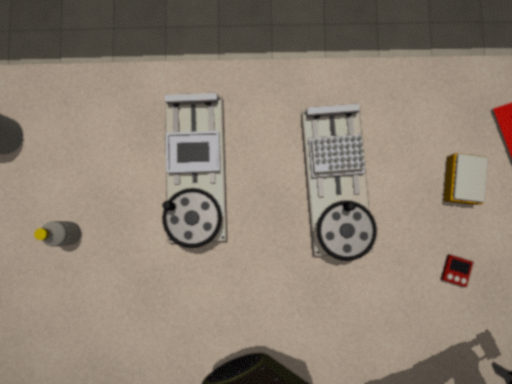

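View pics/scene0.png

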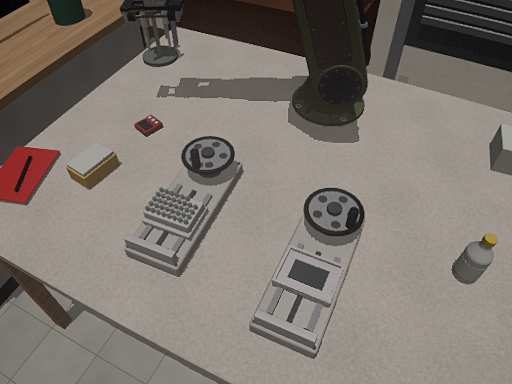

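The tube stage is the right-hand one in the top view (wheel about (347,231), knob (348,206), rack (336,155)). In the scene view its wheel is at (208,155). Next I'll refine the wheel centre and knob position.

```bash
python3 - <<'E'
from h import *
from scipy.optimize import least_squares
im=cv2.imread("pics/top0.png");g=cv2.cvtColor(im,6)
crop=((g[190:272,305:390]<60)*255).astype(np.uint8)
cs,_=cv2.findContours(crop,0,1);c=max(cs,key=cv2.contourArea);print(cv2.contourArea(c))
e=cv2.fitEllipse(cv2.convexHull(c));u,v=np.array(e[0])+[305,190];print("top",u,v,e[1],at("top",u,v,.098).round(4))
im=cv2.imread("pics/scene0.png");g=cv2.cvtColor(im,6)
# predicted rim projections for check of candidates in scene
W=at("top",u,v,.102);print("W in scene",px("scene",W))
def tri(a,b):
    (c1,d1),(c2,d2)=ray("top",*a),ray("scene",*b)
    s=np.linalg.lstsq(np.c_[d1,-d2],c2-c1,rcond=None)[0];p,q=c1+d1*s[0],c2+d2*s[1];return (p+q)/2,np.linalg.norm(p-q)
print("hub tri",tri((347,230.5),(208,153)))
for n in range(2):
    k={}
    for cam in("top","scene"):
        r.capture(cam);k[cam]=[(round(d["p"],2),d["position"][1]*512,d["position"][0]*384) for d in r.place_of(cam,"knob_a")]
    print(k);print(tri(k["top"][0][1:],k["scene"][0][1:]))
    for c in k: print(at(c,*k[c][0][1:],.134).round(4))
A=cv2.resize(cv2.imread("pics/top0.png")[90:270,290:390],None,fx=3.3,fy=3.3,interpolation=2)
B=cv2.resize(cv2.imread("pics/scene0.png")[120:280,120:250],None,fx=3.3,fy=3.3,interpolation=2)
H=594;o=np.zeros((H,A.shape[1]+B.shape[1],3),np.uint8);o[:A.shape[0],:A.shape[1]]=A;o[:B.shape[0],A.shape[1]:]=B
cv2.imwrite("pics/z.png",o)
s=r.observe();print(s["time_s"],s["tcp_rot"],s["eef_pos"])
E
```

```text
2665.0
top 345.9663200378418 230.6365203857422 (58.75666427612305, 59.18464660644531) [ 0.4837 -0.181   0.098 ]
W in scene [208.6007495  151.64136204]
hub tri (array([ 0.48372401, -0.18336893,  0.09577366]), np.float64(0.0011231743271000163))
{'top': [(0.51, 350.72, 205.7088)], 'scene': [(0.63, 195.9936, 158.5152)]}
(array([ 0.53980365, -0.18585942,  0.1239117 ]), np.float64(0.00622084415698635))
[ 0.5407 -0.1866  0.134 ]
[ 0.5474 -0.1762  0.134 ]
{'top': [(0.66, 350.5152, 203.2896)], 'scene': [(0.44, 194.816, 156.78719999999998)]}
(array([ 0.54508825, -0.18377517,  0.13536741]), np.float64(0.0048540473763763565))
[ 0.5462 -0.1863  0.134 ]
[ 0.5433 -0.1822  0.134 ]
0.9 [[ 9.14373850e-01  4.04870921e-01  5.90672651e-06]
 [ 4.04870921e-01 -9.14373849e-01 -1.88156433e-05]
 [-2.21695058e-06  1.95959940e-05 -1.00000000e+00]] [ 0.22267674 -0.50291117  0.20545223]
```

View pics/z.png

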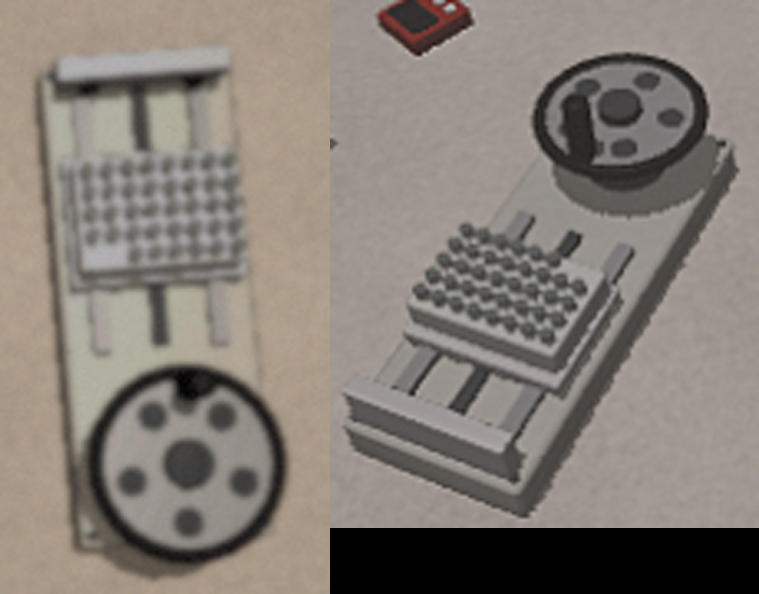

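```bash
python3 -m pendant '0 0 0 26 32 0 0;0 0 0 32 32 0 0;0 0 0 32 32 0 0;0 0 0 32 32 0 0;0 0 0 32 32 0 0;0 0 0 32 32 0 0;0 0 0 32 32 0 0;0 0 0 32 32 0 0;0 0 0 32 32 0 0;0 0 0 32 32 0 0' 25; python3 -c "
from h import *
for c in('top','scene'):
    cv2.imwrite('pics/%s1.png'%c,r.capture(c))
s=r.observe();print(s['eef_pos'],s['time_s'])
for c in('top','scene'):print(px(c,np.array(s['eef_pos'])),[(d['p'],at(c,d['position'][1]*512,d['position'][0]*384,.134)) for d in r.place_of(c,'knob_a')])
o=cv2.imread('pics/scene1.png')[90:250,110:310];cv2.imwrite('pics/s1z.png',cv2.resize(o,None,fx=3.5,fy=3.5))
"
```

```text
time_s: 1.9
eef_pos: [0.5378, -0.1813, 0.2056]
tcp_rot: [[0.914, 0.405, 0.0], [0.405, -0.914, -0.0], [0.0, 0.0, -1.0]]
force: [-0.1, -1.0, 0.3]
finger_gap: 1.002
[ 0.539086   -0.17935311  0.20507133] 2.0
[354.43735007 204.80962456] [(0.54, array([ 0.48648001, -0.16160923,  0.134     ]))]
[193.38095879 134.67373252] [(0.56, array([ 0.54831268, -0.17820698,  0.134     ])), (0.19, array([0.74141066, 0.19888082, 0.134     ]))]
```

View pics/s1z.png

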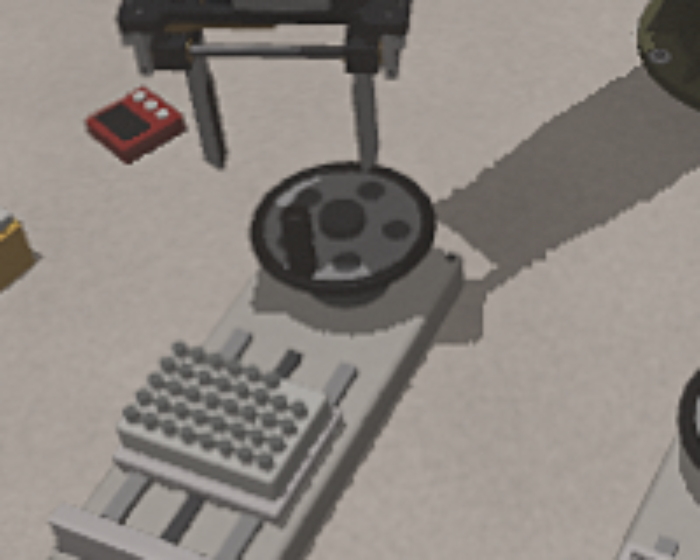

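The fingers straddle the knob: tips at about (215,165) and (368,168) in the crop, with the knob below at (300,240). Now I'll descend and grip.

```bash
python3 -m pendant '0 0 0 1 -1 -30 0;0 0 0 0 0 -30 0;0 0 0 0 0 -27 0;0 0 0 0 0 0 0.5;0 0 0 0 0 0 1;0 0 0 0 0 0 1;0 0 0 0 0 0 1;0 0 0 0 0 0 1' 25
```

```text
time_s: 2.9
eef_pos: [0.5379, -0.1841, 0.1194]
tcp_rot: [[0.914, 0.405, 0.001], [0.405, -0.914, -0.001], [0.001, 0.001, -1.0]]
force: [0.2, 0.5, -0.2]
finger_gap: 0.614
```

```bash
python3 -m pendant '0 0 0 0 0 0 1;0 0 0 0 0 0 1;0 0 0 0 0 0 1;0 0 0 0 0 0 1;0 0 0 0 0 0 1;0 0 0 0 0 0 1'; python3 -c "
from h import *
r.capture('top');cv2.imwrite('pics/g.png',cv2.resize(r.capture('scene')[90:250,110:310],None,fx=3.5,fy=3.5));s=r.observe();print(s['eef_pos'],s['force'],s['finger_gap'])"
```

```text
time_s: 3.5
eef_pos: [0.5377, -0.1839, 0.1185]
tcp_rot: [[0.914, 0.405, 0.0], [0.405, -0.914, -0.0], [0.0, 0.0, -1.0]]
force: [0.3, -0.5, 0.0]
finger_gap: 0.226
[ 0.5377197  -0.18391022  0.11844765] [ 1.5964045   0.24292684 -0.23019959] 0.22555008176672572
```

View pics/g.png

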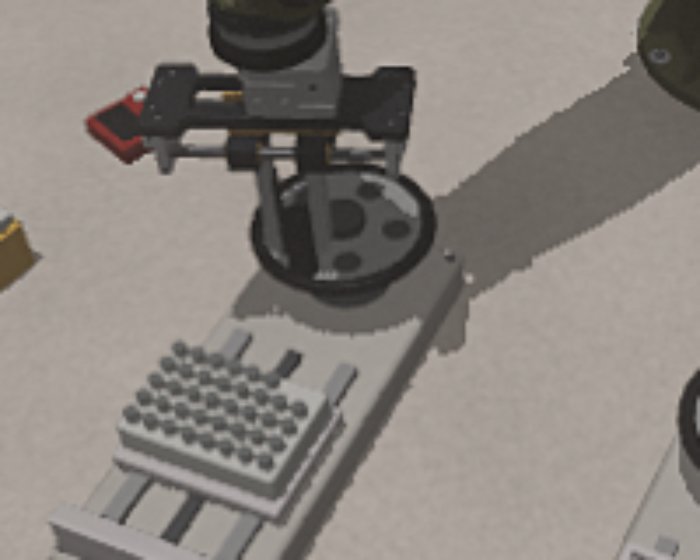

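Gripped: the opening reads 0.226, about 21 mm, which matches the 22 mm knob. Next I'll work out the arc shifts.

```bash
python3 -c "
import numpy as np
a=-0.037-.15*np.arange(21);p=np.c_[483.5+54.5*np.cos(a),-182+54.5*np.sin(a)];p=p.round(0)
print(np.diff(p,axis=0).astype(int).tolist());print(p[[0,10,20]])"
```

```text
[[-1, -8], [-2, -8], [-3, -8], [-5, -6], [-5, -7], [-6, -5], [-7, -4], [-8, -3], [-8, -3], [-8, 0], [-8, 0], [-8, 1], [-8, 3], [-7, 4], [-6, 5], [-6, 6], [-5, 6], [-4, 8], [-2, 7], [-2, 8]]
[[ 538. -184.]
 [ 485. -236.]
 [ 429. -188.]]
```

```bash
python3 -m pendant '0 0 0 -1 -8 0 1;0 0 0 -2 -8 0 1;0 0 0 -3 -8 0 1;0 0 0 -5 -6 0 1;0 0 0 -5 -7 0 1'
```

```text
time_s: 4.1
eef_pos: [0.5217, -0.2221, 0.1185]
tcp_rot: [[0.915, 0.404, 0.001], [0.404, -0.915, -0.001], [0.001, 0.001, -1.0]]
force: [3.2, 0.8, -0.4]
finger_gap: 0.231
```

```bash
python3 -m pendant '0 0 0 -6 -5 0 1;0 0 0 -7 -4 0 1;0 0 0 -8 -3 0 1;0 0 0 -8 -3 0 1;0 0 0 -8 0 0 1;0 0 0 -8 0 0 1'; python3 -c "
from h import *
for c in('top','scene'):
    r.capture(c);print(c,[(d['p'],at(c,d['position'][1]*512,d['position'][0]*384,.048)) for d in r.place_of(c,'carriage_a')])
print(r.observe()['eef_pos'])"
```

```text
time_s: 4.7
eef_pos: [0.4759, -0.2378, 0.1185]
tcp_rot: [[0.915, 0.404, 0.0], [0.404, -0.915, -0.003], [-0.001, 0.002, -1.0]]
force: [3.1, -5.7, -2.9]
finger_gap: 0.227
top [(0.87, array([ 0.7018784, -0.1647202,  0.048    ])), (0.59, array([0.67805017, 0.19683025, 0.048     ]))]
scene [(0.68, array([ 0.70377209, -0.17001545,  0.048     ]))]
[ 0.47546693 -0.23764801  0.11847107]
```

```bash
python3 -m pendant '0 0 0 -8 2 0 1;0 0 0 -8 3 0 1;0 0 0 -7 4 0 1'
```

```text
time_s: 5.2
eef_pos: [0.4523, -0.2289, 0.1185]
tcp_rot: [[0.915, 0.404, -0.001], [0.404, -0.915, -0.003], [-0.002, 0.002, -1.0]]
force: [-2.6, -9.3, -0.5]
finger_gap: 0.227
```

```bash
python3 -m pendant '0 0 0 -6 5 0 1'
```

```text
time_s: 5.3
eef_pos: [0.4461, -0.2239, 0.1185]
tcp_rot: [[0.915, 0.404, -0.002], [0.404, -0.915, -0.003], [-0.003, 0.002, -1.0]]
force: [-5.8, -11.1, 1.1]
finger_gap: 0.223
```

```bash
python3 -m pendant '0 0 0 -6 6 0 1'
```

```text
time_s: 5.4
eef_pos: [0.4402, -0.2179, 0.1185]
tcp_rot: [[0.915, 0.404, -0.002], [0.404, -0.915, -0.003], [-0.003, 0.002, -1.0]]
force: [8.9, -24.6, -4.3]
finger_gap: 0.227
```

Tangential resistance jumped to about 25 N after 2.4 rad, where I predicted the stop. I'll check by camera.

```bash
python3 -m pendant '0 0 0 -1 1 0 1;0 0 0 0 0 0 1'; python3 -c "
from h import *
im=r.capture('scene');t=r.capture('top')
a=cv2.resize(im[120:280,110:260],None,fx=2.8,fy=2.8,interpolation=2);b=cv2.resize(t[90:250,280:400],None,fx=2.8,fy=2.8,interpolation=2)
cv2.imwrite('pics/c.png',np.hstack([a,b]))
for c in('top','scene'):
    print(c,[(d['p'],at(c,d['position'][1]*512,d['position'][0]*384,.048)) for d in r.place_of(c,'carriage_a')])
"
```

```text
time_s: 5.6
eef_pos: [0.4404, -0.218, 0.1186]
tcp_rot: [[0.915, 0.404, 0.001], [0.404, -0.915, -0.005], [-0.001, 0.006, -1.0]]
force: [3.0, -21.8, -8.4]
finger_gap: 0.227
top [(0.97, array([ 0.72295447, -0.16385143,  0.048     ])), (0.68, array([0.68158699, 0.19733613, 0.048     ]))]
scene [(0.78, array([ 0.71420192, -0.17155203,  0.048     ])), (0.75, array([0.69843357, 0.19158009, 0.048     ]))]
```

View pics/c.png

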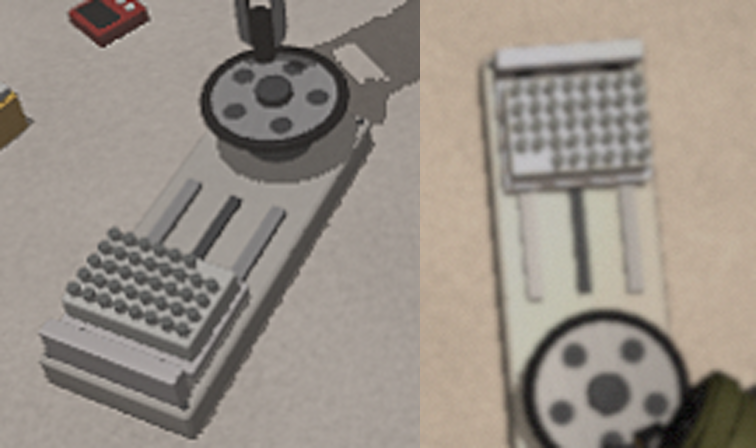

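The carriage is against the bumpers: no gap to the stop bar in either view. Now I'll release and rise.

```bash
python3 -m pendant '0 0 0 0 0 0 0.5;0 0 0 0 0 0 0.5;0 0 0 0 0 0 0.5;0 0 0 0 0 0 0.3;0 0 0 0 0 0 0.3;0 0 0 0 0 0 0.3'; python3 -m pendant '0 0 0 0 0 15 0.3;0 0 0 0 0 30 0.3;0 0 0 0 0 30 0.3;0 0 0 -10 -30 20 0.3;0 0 0 -10 -35 0 0.3;0 0 0 -10 -35 0 0.3;0 0 0 -10 -35 0 0.3;0 0 0 0 0 0 0.3;0 0 0 0 0 0 0.3'; python3 -c "
from h import *
im=r.capture('scene');t=r.capture('top')
a=cv2.resize(im[120:280,110:260],None,fx=2.8,fy=2.8,interpolation=2);b=cv2.resize(t[90:250,280:400],None,fx=2.8,fy=2.8,interpolation=2)
cv2.imwrite('pics/d.png',np.hstack([a,b]))
for c in('top','scene'):
    print(c,[(d['p'],at(c,d['position'][1]*512,d['position'][0]*384,.048)) for d in r.place_of(c,'carriage_a')])
"
```

```text
time_s: 6.4
eef_pos: [0.4406, -0.2148, 0.1185]
tcp_rot: [[0.914, 0.405, -0.0], [0.405, -0.914, 0.0], [-0.0, -0.0, -1.0]]
force: [-0.2, 0.4, -0.0]
finger_gap: 0.683
time_s: 7.3
eef_pos: [0.4004, -0.3501, 0.2132]
tcp_rot: [[0.915, 0.404, -0.0], [0.404, -0.915, 0.001], [-0.0, -0.001, -1.0]]
force: [0.2, 0.7, 0.4]
finger_gap: 0.705
top [(0.77, array([0.67977838, 0.1950124 , 0.048     ])), (0.56, array([ 0.71742369, -0.17001527,  0.048     ]))]
scene [(0.82, array([ 0.71766972, -0.17235184,  0.048     ])), (0.62, array([0.69067511, 0.18781344, 0.048     ]))]
```

View pics/d.png

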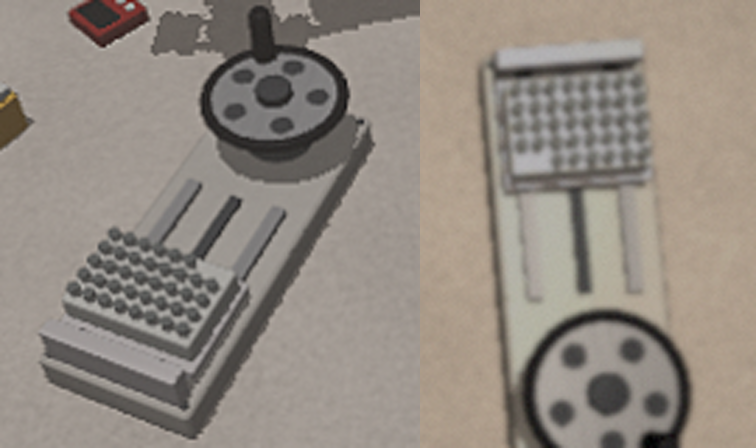

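The picture is unchanged after release: carriage at the stop, knob free, hand clear.

```bash
python3 -c "
from workcell import r
print(r.finish_job())"
```

```text
the job is handed in; nothing more can be done
None
```

I gripped the knob of the tube stage, wound it clockwise about 2.4 rad until it stopped, then let go, moved clear and handed the job in at about 7.4 s of the 35 s allowed.

- **End stop:** Resistance at the knob jumped to about 25 N at the point where I had predicted the stop. After I let go, both cameras still showed no visible gap between carriage and stop bar. I estimate the carriage at about x = 0.235 m in the stage frame, where it should touch.
- **Tube-stage position readings:** They are noisy. Under the winding load the two cameras disagreed by about 9 mm along x. After release they agreed to within about 3 mm.
- **Empty carriage:** I sent no moves near the empty stage. The top camera's readings of it stayed within about 6 mm. The scene camera's readings were up to 14 mm apart, which I take as detector noise. I didn't check it in a final close-up picture.
- **Robot clear:** The wrist force read under 1 N after I backed the hand away.

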